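# Clear the scale pan and zero the needle

## Robot

A 7-joint arm with a two-finger parallel gripper is mounted at the origin on the work surface. World frame = base frame: x ahead of the robot, y to its left, z up, the work surface at z = 0. Lengths are in mm, angles in rad, forces in N, time in s.
With the tool pointing down it reaches from about 425 to 1025 mm from the base axis. Payload 9.4 kg.
Tool frame: the origin (TCP) lies between the finger pads; the fingertips stand 22 mm ahead of it and the grasp point (between the pads) lies 3 mm ahead of it; z points along the fingers, y is the direction in which the jaws open and shut (so a half turn about z gives the same grasp; the last joint's range is limited). The gripper opens to 85 mm and grips with 20 to 120 N. Pads are 22 mm wide; open, the fingers measure 114 mm over their backs; the gripper's body (76 mm by 85 mm) begins 54 mm behind the grasp point. The pads swing forward as they close: fully open they stand 13 mm farther back than shut.
Start: joints at [-1.339, 0.599, -0.003, 1.599, 0.002, 0.943, -0.08], TCP at [220.342, 690.705, 253.275] pointing down, gripper open.
Joint ranges: [-2.57, 2.57], [-0.35, 1.97], [-1.29, 1.29], [0.11, 2.56], [-1.05, 4.19], [0.11, 1.86], [-2.63, 2.63]. Speed limits (rad/s): [2.22, 2.22, 3.01, 3.01, 3.14, 3.14, 3.14].

## Interface

Orientations are given as a 3x3 rotation matrix whose columns are the frame's x, y, z axes.
In Python, from station import bot, read_camera gives the robot as it stands. The module is installed in compiled form; this text tells all that it offers.
- The arm moves only by the tool send_rows, never from a script. Its argument "motion" is a list of rows, each an object with "rot": the turn, a rotation vector about the world's x, y, z in rad, a list of three; "delta_pos": the shift along the world's x, y, z in cm, a list of three; "grip": the finger opening in cm, from 0 to 8.54. In form: [{"rot": [ax, ay, az], "delta_pos": [tx, ty, tz], "grip": grip}, ...]. A call has 1 to 10 rows; each row shifts and turns the commanded pose from where the row before left it; what a row does not reach is not made up. A row lasts 1/10 s, in which the tool goes at most 50 mm and 8.59 degrees, less where a joint would pass 70% of its speed; a pose out of reach is approached as far as the arm can. A call is refused whole if a number of a shift passes 5 or a number of a turn 0.15, either way. A call with a gripper value outside its range is refused whole. The fingers move at their own pace and stop on an object; the grip force is fixed at half the most. Time passes only in rows, so rows that do not move let the fingers close. It gives the time, the measured TCP pose, the force and the opening at its end, in the units of the state.
- bot.state(): the state, without advancing time (a new reading comes with each control period).
- read_camera(name): name is "scene" or "top" or "wrist"; returns a dict with "pixels" (400x640x3 uint8, red, green, blue), "camera_matrix" (3x3 intrinsics, pixels), "k1" (the pictures are not rectified: a ray, as slopes to the right and down, at radius r is drawn at 1 + k1 r^2 times it, then the intrinsics apply), "R" (3x3) and "t" (3): a world point X has camera coordinates R X + t. Camera axes: x right, y down, z forward; pixel columns grow to the right and rows downward; lengths in mm; the calibration is good to about 2 mm. A picture is of the moment at which its call begins. There is no depth.
- bot.job_done(): hands the job in, once; it reports no verdict.
The state is a dict: "t": time; "joint_pos": joint angles; "joint_velocities": joint speeds; "effort": joint torques, N m; "tcp_pos": TCP position; "orientation": TCP orientation; "wrist_force": force on the tool from outside, world axes, zero at the start; "ft_torque": the same for the moment, N m; "grip_width": opening from 0.0 (shut) to 1.0 (fully open).
Only numpy, scipy, OpenCV 4.12 (cv2) and the standard library are available. Lean on these libraries where they do the work, as an engineer would, in place of code of your own. Each camera call takes 0.05 s, during which the arm holds its last target.

## Task

Get the bench scale ready for the next weighing: with the scraper block, sweep the marble chips off the pan over its open edge into the catch tray, without touching the chips with the fingers, and stand the scraper back upright on the bench. Then, pressing only lightly, roll the zero wheel in its slot until the needle rests on the broad zero mark of the dial. Leave the glassware and other things around where they are.

Things in the scene. Friction and masses are not known exactly. Their poses are not given: they have to be found in the camera images.
- scale: white mechanical bench scale, fixed. Origin: centre of its underside, on the bench; z up. Its -y half is a console (x -100 to 100 mm, y -170 to -10 mm, flat top 60 mm high) with the round dial and, on its -x side, the zero wheel. Its +y half is a steel scoop pan, open on its +y side.
- pan (a point): centre of the pan's floor, on its surface, 70 mm above the bench; axes as the scale's. Inside, the floor spans x -65 to 65 mm, y -81 mm (rim by the console) to +85 mm (open edge). Rims on the two x sides and the -y side, 15 mm high, 4 mm thick.
- slot (a point): centre of the zero wheel's slot, on the console's top surface; axes as the scale's. The knurled grey wheel (radius 30 mm, 14 mm wide, axle along the scale's y) shows only as a crest out of this slot, highest straight above this point. How far it stands out differs, 8 to 12 mm, and is not measured: feel for it. Bezel strips 2 mm high flank the slot (mouth 54 mm in x, 18 in y).
- slot_near (a point): the slot's -x end, 27 mm from its centre, on the console's top. How the wheel feels: its bearing is sprung, starts to give at about 2 N and sinks up to 4 mm at 1.5 N per mm. It is rolled by friction of a fingertip dragged along the scale's x over the crest, takes about 1.5 N along the rim, and stays where it is left; friction differs, so the fingertip may slip.
- dial (a point): centre of the dial face (112 mm across) on the console's top and pivot of the needle, under a glass cover 12 mm high; the zero mark, a broad black bar 5 mm wide, 15 mm long, lies towards the scale's +x at the dial's rim
- needle (a joint): angle of the dial's dark 46 mm needle (rad): 0 when it points at the middle of the zero mark (scale's +x), negative on the scale's +y side of it. Starts at -1.1 to -0.5; stops at about -1.2 and +0.35. Geared to the wheel: rolling its crest by 10 mm towards the scale's +x adds 0.167 rad; towards -x takes it back.
- tray: white open catch tray, fixed, 200 (x) x 140 (y) x 45 mm high, wall and floor 4 mm thick, origin at the centre of its underside on the bench. It stands under the pan's open edge, its axes as the scale's; its near wall lies 10 mm inside that edge, below the pan.
- scraper_handle (a point): scraper block standing on the bench: a grey foot 110 (x) x 30 (y) x 22 mm high, on it a wooden handle 60 (x) x 22 (y) mm that reaches up to 72 mm; 150 g or so. This point is the handle's centre, 47 mm above the foot's underside; x along the foot, z up. Pinch the handle across y, above the foot.
- chip1_c (a point): white marble chip, about 19 x 15 mm across and 14 mm high, lying loose on the pan; its centre
- chip2_c (a point): white marble chip, about 20 x 14 mm across and 13 mm high, lying loose on the pan; its centre
- chip3_c (a point): white marble chip, about 17 x 16 mm across and 15 mm high, lying loose on the pan; its centre
- chip4_c (a point): white marble chip, about 20 x 16 mm across and 13 mm high, lying loose on the pan; its centre
- weight: bystander: small brass weight, 36 mm across and 54 mm high, with a little knob on top; origin at the centre of its underside
- bung: bystander: black rubber bung, 40 mm across, 35 mm high; origin at the centre of its underside
- beaker: bystander: glass beaker, 72 mm across, 95 mm high; origin at the centre of its underside
- wash_bottle: bystander: white wash bottle, 64 mm across, 160 mm high; origin at the centre of its underside
- flask: bystander: glass conical flask, 84 mm across, 140 mm high; origin at the centre of its underside
- amber_bottle: bystander: amber reagent bottle, 72 mm across, 150 mm high; origin at the centre of its underside
- dish: bystander: white evaporating dish, 84 mm across, 30 mm high; origin at the centre of its underside

How it is judged (in metres and radians):
On the way, in this order (a step that is already met when the one before it is completed fails the run):
1. all four chips have been swept into the catch tray (z of chip1_c in the frame of tray between 0 and 0.042 m and x of chip1_c in the frame of tray between -0.098 and 0.098 m and y of chip1_c in the frame of tray between -0.068 and 0.068 m and z of chip2_c in the frame of tray between 0 and 0.042 m and x of chip2_c in the frame of tray between -0.098 and 0.098 m and y of chip2_c in the frame of tray between -0.068 and 0.068 m and z of chip3_c in the frame of tray between 0 and 0.042 m and x of chip3_c in the frame of tray between -0.098 and 0.098 m and y of chip3_c in the frame of tray between -0.068 and 0.068 m and z of chip4_c in the frame of tray between 0 and 0.042 m and x of chip4_c in the frame of tray between -0.098 and 0.098 m and y of chip4_c in the frame of tray between -0.068 and 0.068 m), for 0.2 s.
2. the scraper stands on the bench again, let go (height (world z) of scraper_handle between 0.044 and 0.0495 m and angle between scraper_handle's own z axis and vertical below 0.15 rad and contact force between the fingers and scraper below 0.1 N), for 0.2 s.
3. the needle is on the zero mark (value of joint needle between -0.05 and 0.05 rad), for 0.2 s.
At the end, for the whole second after the job is handed in: All four chips lie in the tray (within its walls, below its rim), the scraper stands upright on the bench within 0.15 rad, and the needle rests within 0.05 rad of the middle of the zero mark (all of step 1 and all of step 3 and height (world z) of scraper_handle between 0.044 and 0.0495 m and angle between scraper_handle's own z axis and vertical below 0.15 rad and velocity of joint needle between -0.05 and 0.05 rad/s); the robot touches nothing.
It fails at once if a finger touches a marble chip (contact force between the fingers and chip1 above 0.3 N or contact force between the fingers and chip2 above 0.3 N or contact force between the fingers and chip3 above 0.3 N or contact force between the fingers and chip4 above 0.3 N).
It fails at once if the fingers press on the scale or its wheel with more than 20 N (contact force between the fingers and scale above 20 N).
It fails at once if a bystander is pushed more than 30 mm (distance of any of weight, bung, beaker, wash_bottle, flask, amber_bottle, dish from where it was at the start of the episode above 0.03 m).
It also fails if it takes over 61 s, if anything falls off the work surface, if the arm or the gripper's body presses on something with over 40 N, if the wrist force passes 120 N, or if a joint passes its speed limit or range.

## Working session

There is one attempt and no reset: what is moved stays moved. The work goes in short steps, Python scripts to look and compute and a tool call to move; the robot and the scene stay as the last step left them, time stands still between calls to the robot, and variables do not carry over. Pictures are saved under pics/ and viewed, and the job is handed in when it is done.

Besides the shell and the picture viewer there is one more tool, called after ">>>" by a JSON object that holds its "method" and its "body", one argument or row to a line. send_rows: Moves the arm, as the interface text tells. Its arguments: {"type":"object","properties":{"motion":{"type":"array","items":{"type":"object","properties":{"rot":{"type":"array","items":{"type":"number"}},"delta_pos":{"type":"array","items":{"type":"number"}},"grip":{"type":"number"}}}}},"required":["motion"]}

```bash
mkdir -p pics; cat > h.py <<'E'
import numpy as np,cv2
from station import bot,read_camera
def shot(n,f):
    c=read_camera(n); cv2.imwrite('pics/'+f,c['pixels'][:,:,::-1]); np.savez('pics/'+f+'.npz',**{k:np.array(v) for k,v in c.items()}); return c
def ld(f): return dict(np.load('pics/'+f+'.npz'))
def ray(c,u,v):
    K=c['camera_matrix'];D=np.array([float(c['k1']),0,0,0])
    # distortion: x_d = x(1+k1 r^2) == opencv k1
    p=cv2.undistortPoints(np.array([[[u,v]]],float),K,D)[0,0]
    R=c['R'];o=-R.T@c['t'];d=R.T@np.array([p[0],p[1],1]);return o,d
def onz(c,u,v,z):
    o,d=ray(c,u,v);s=(z-o[2])/d[2];return o+s*d
def proj(c,X):
    K=c['camera_matrix'];D=np.array([float(c['k1']),0,0,0])
    return cv2.projectPoints(np.array(X,float).reshape(-1,1,3),cv2.Rodrigues(c['R'])[0],c['t'].astype(float),K,D)[0][:,0]
E
python3 - <<'E'
from h import *
for n in ['scene','top','wrist']:
    c=shot(n,n+'0.png'); print(n,(-c['R'].T@c['t']).round(),c['R'].round(2).tolist(),c['camera_matrix'][0,0],c['k1'])
s=bot.state();print(s['t'],s['tcp_pos'],s['orientation'],s['wrist_force'],s['grip_width'])
E
```

```text
scene [1191. -570. 1047.] [[0.66, 0.75, 0.01], [0.57, -0.5, -0.65], [-0.48, 0.43, -0.76]] 403.37579924351115 -0.0716813354518993
top [ 370.  -27. 1394.] [[0.02, -1.0, -0.02], [-0.99, -0.02, -0.15], [0.15, 0.02, -0.99]] 435.2693119178749 -0.06325646151982392
wrist [158. 711. 372.] [[0.3, 0.95, -0.0], [0.92, -0.29, 0.26], [0.25, -0.08, -0.97]] 331.935552573046 -0.06135479092541757
0.15 [220.2747054  690.36723582 252.58323619] [[-9.52706184e-01  3.03892856e-01 -2.44113606e-04]
 [ 3.03892917e-01  9.52705364e-01 -1.25878572e-03]
 [-1.49967645e-04 -1.27343733e-03 -9.99999178e-01]] [ 0.50317949 -0.06175814  0.02763959] 0.9990915514065557
```

View pics/top0.png

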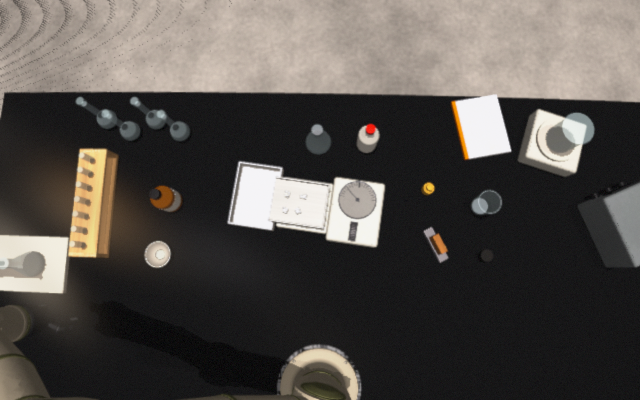

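View pics/scene0.png

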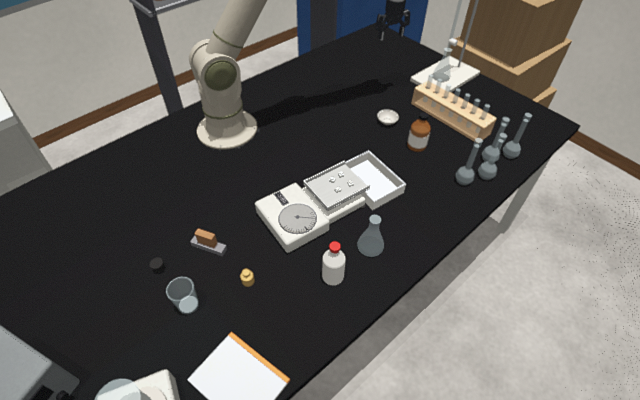

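View pics/wrist0.png

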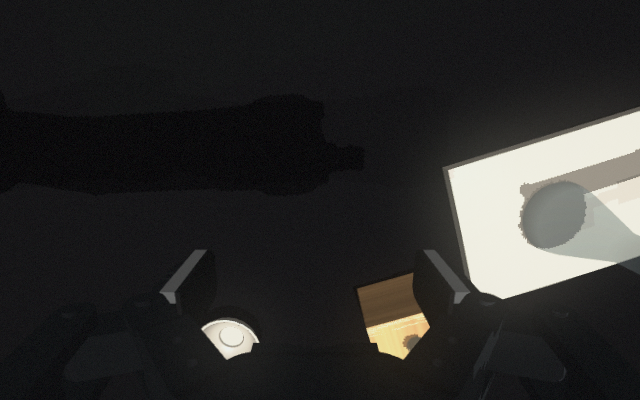

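```bash
python3 - <<'E'
import cv2
a=cv2.imread('pics/top0.png')
cv2.imwrite('pics/t1.png',cv2.resize(a[150:250,220:400],None,fx=4.4,fy=4.4,interpolation=cv2.INTER_CUBIC))
cv2.imwrite('pics/t2.png',cv2.resize(a[170:270,400:520],None,fx=6,fy=6,interpolation=cv2.INTER_CUBIC))
b=cv2.imread('pics/scene0.png')
cv2.imwrite('pics/t3.png',cv2.resize(b[145:255,245:410],None,fx=4.8,fy=4.8,interpolation=cv2.INTER_CUBIC))
E
```

```text
(no output)
```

View pics/t1.png

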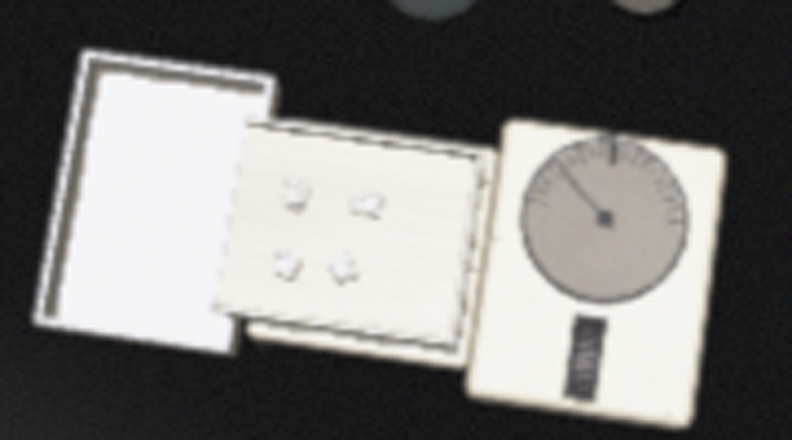

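View pics/t2.png

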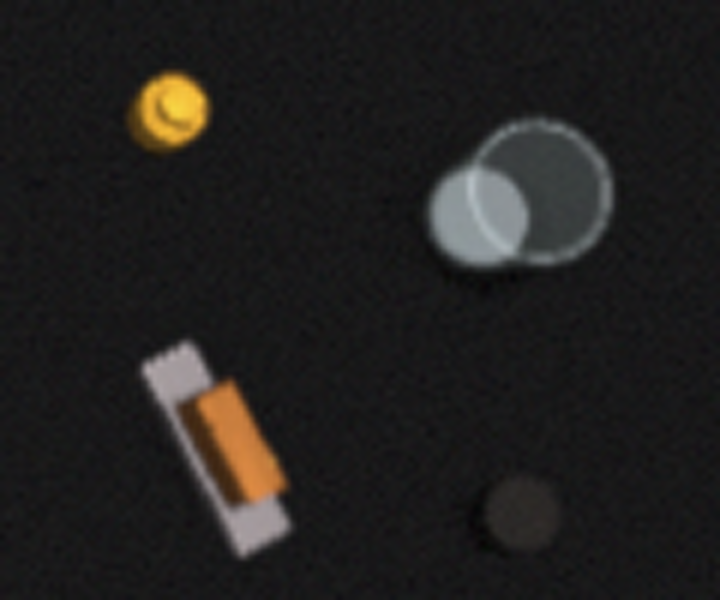

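View pics/t3.png

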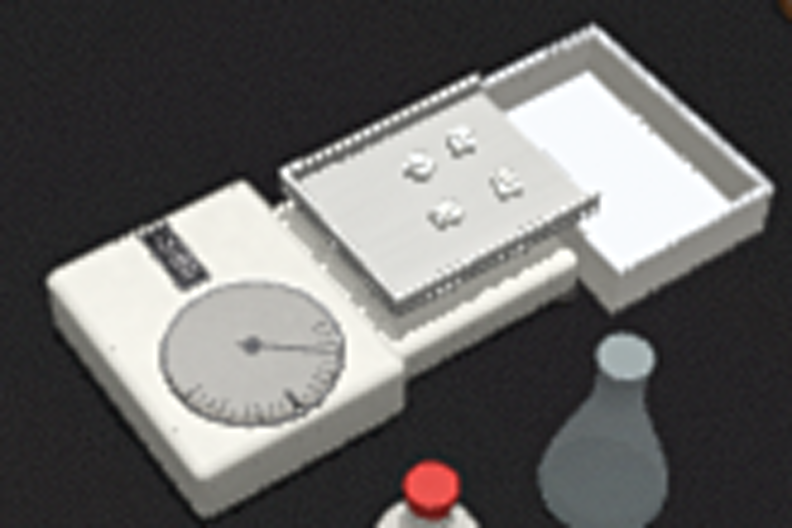

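```bash
python3 - <<'E'
from h import *
c=ld('top0.png'); s=ld('scene0.png')
T=lambda u,v,z:onz(c,220+(u+.5)/4.4-.5,150+(v+.5)/4.4-.5,z)
S=lambda u,v,z:onz(s,245+(u+.5)/4.8-.5,145+(v+.5)/4.8-.5,z)
T2=lambda u,v,z:onz(c,400+(u+.5)/6-.5,170+(v+.5)/6-.5,z)
P=lambda n,a:print(n,a.round(1)[:2])
for p in [(505,118),(727,150),(692,428),(467,395)]:P('con T',T(*p,60))
for p in [(45,278),(245,180),(405,365),(205,515)]:P('con S',S(*p,60))
P('dial T',T(605,218,62));P('dial S',S(252,346,62))
P('slot T',T(585,358,62));P('slot S',S(176,255,62))
for p in [(248,122),(495,152),(465,350),(215,310)]:P('pan rim T',T(*p,85))
for p in [(283,168),(478,77),(598,200),(400,303)]:P('pan rim S',S(*p,85))
for p in [(84,50),(275,75),(235,353),(37,323)]:P('tray T',T(*p,45))
for p in [(295,193),(367,205),(287,265),(344,268)]:P('chip T',T(*p,78))
for p in [(460,140),(418,165),(508,184),(446,214)]:P('chip S',S(*p,78))
P('zero T',T(614,148,62)); P('needle tip T',T(557,161,66));P('tip S',S(345,352,66))
for p in [(234,380),(288,490),(250,505),(195,398)]:P('handle top T',T2(*p,72))
for p in [(188,340),(292,525),(241,557),(142,368)]:P('foot top T',T2(*p,22))
P('weight',T2(180,108,50));P('bung',T2(523,513,35));P('beaker',T2(540,192,95))
g=cv2.cvtColor(cv2.imread('pics/scene0.png'),cv2.COLOR_BGR2HSV)
m=cv2.inRange(g,(5,120,60),(20,255,255));m[:225]=0;m[255:]=0;m[:,:185]=0;m[:,235:]=0
ys,xs=np.nonzero(m);print(xs.min(),xs.max(),ys.min(),ys.max())
P('handle S mid ~z47',onz(s,xs.mean(),ys.mean(),50))
E
```

```text
con T [650.1 -35.8]
con T [ 630.1 -193.4]
con T [ 433.7 -169.4]
con T [453.2 -13.1]
con S [ 436.8 -171.2]
con S [455.9 -14.4]
con S [648.8 -40.2]
con S [ 653.3 -208. ]
dial T [ 579.4 -107.4]
dial S [ 573.3 -105. ]
slot T [480.5 -94.6]
slot S [479.9 -94. ]
pan rim T [638.6 143.8]
pan rim T [620.6 -29.1]
pan rim T [482.4 -11.3]
pan rim T [506.2 161.4]
pan rim S [482.9  -1.9]
pan rim S [506.4 159.9]
pan rim S [645.2 138.5]
pan rim S [623.4 -22.2]
tray T [698.1 270.9]
tray T [681.9 130.8]
tray T [480.1 151.7]
tray T [498.3 294.1]
chip T [590.1 109.8]
chip T [582.7  59.3]
chip T [539.4 113.6]
chip T [538.1  73.9]
chip S [538.5 112.1]
chip S [536.8  73.8]
chip S [590.4 108. ]
chip S [582.5  57.2]
zero T [ 629.6 -113.3]
needle tip T [618.7 -73. ]
tip S [618.9 -65.3]
handle top T [ 479.  -355.5]
handle top T [ 424.1 -381.9]
handle top T [ 416.2 -362.6]
handle top T [ 469.5 -335.5]
foot top T [ 503.8 -343.9]
foot top T [ 408.  -397.2]
foot top T [ 390.9 -370.2]
foot top T [ 488.5 -319.5]
weight [ 622.6 -335.1]
bung [ 415.8 -514.3]
beaker [ 574.8 -506.7]
195 215 228 246
handle S mid ~z47 [ 449.6 -359.2]
```

>>> {"method": "send_rows", "body": {
  "motion": [
    {"rot":[0,0,-0.1],"delta_pos":[1.5,-2.2,0.5],"grip":8.5},
    {"rot":[0,0,-0.14],"delta_pos":[2.5,-3.8,0.5],"grip":8.5},
    {"rot":[0,0,-0.14],"delta_pos":[2.5,-3.8,0.5],"grip":8.5},
    {"rot":[0,0,-0.14],"delta_pos":[2.5,-3.8,0.5],"grip":8.5},
    {"rot":[0,0,-0.14],"delta_pos":[2.5,-3.8,0],"grip":8.5},
    {"rot":[0,0,-0.14],"delta_pos":[2.5,-3.8,0],"grip":8.5},
    {"rot":[0,0,-0.14],"delta_pos":[2.5,-3.8,0],"grip":8.5},
    {"rot":[0,0,-0.14],"delta_pos":[2.5,-3.8,0],"grip":8.5},
    {"rot":[0,0,-0.14],"delta_pos":[2.5,-3.8,0],"grip":8.5},
    {"rot":[0,0,-0.14],"delta_pos":[2.5,-3.8,0],"grip":8.5}
  ]
}}

```text
t: 1.15
tcp_pos: [461.0, 325.1, 273.4]
orientation: [[0.103, 0.995, 0.0], [0.995, -0.103, 0.0], [0.0, -0.0, -1.0]]
wrist_force: [1.5, 0.9, -0.2]
grip_width: 0.998
```

>>> {"method": "send_rows", "body": {
  "motion": [
    {"rot":[0,0,-0.12],"delta_pos":[1,-4.2,0],"grip":8.5},
    {"rot":[0,0,-0.12],"delta_pos":[1,-4.2,0],"grip":8.5},
    {"rot":[0,0,-0.12],"delta_pos":[1,-4.2,0],"grip":8.5},
    {"rot":[0,0,-0.12],"delta_pos":[0,-4.2,0],"grip":8.5},
    {"rot":[0,0,-0.12],"delta_pos":[0,-4.2,0],"grip":8.5},
    {"rot":[0,0,-0.13],"delta_pos":[0,-4.2,0],"grip":8.5},
    {"rot":[0,0,-0.13],"delta_pos":[0,-4,0],"grip":8.5},
    {"rot":[0,0,-0.12],"delta_pos":[0,-1.7,0],"grip":8.5}
  ]
}}

```text
t: 1.95
tcp_pos: [489.8, 14.0, 273.6]
orientation: [[0.885, 0.465, 0.0], [0.465, -0.885, -0.0], [0.0, 0.001, -1.0]]
wrist_force: [-0.4, 0.3, 0.1]
grip_width: 0.995
```

```bash
python3 - <<'E'
from h import *
shot('wrist','w1.png')
E
```

```text
(no output)
```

View pics/w1.png

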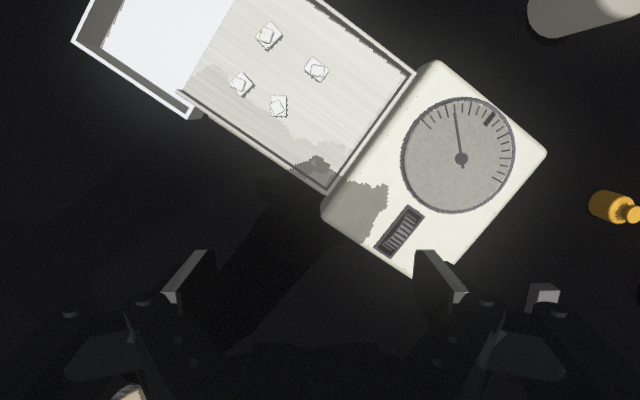

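```bash
python3 - <<'E'
from h import *
c=ld('w1.png');P=lambda n,a:print(n,a.round(1)[:2])
for p in [(437,62),(547,152),(322,210),(440,280)]:P('con',onz(c,*p,60))
P('dial',onz(c,461,158,62));P('tip',onz(c,455,112,64));P('zero',onz(c,489,118,61))
P('slot',onz(c,400,231,62))
for p in [(415,210),(384,251)]:P('slot ends',onz(c,*p,62))
for p in [(414,72),(326,193),(178,91)]:P('pan rim',onz(c,*p,85))
for p in [(72,41),(190,118)]:P('tray',onz(c,*p,45))
for p in [(268,36),(316,70),(241,84),(278,106)]:P('chip',onz(c,*p,77))
m=cv2.inRange(c['pixels'][:,:,:],(0,0,0),(0,0,0))
E
```

```text
con [643.5 -36.7]
con [ 626.2 -185.7]
con [463.   -8.6]
con [ 452.  -165.2]
dial [ 577.3 -107.2]
tip [611.9 -76. ]
zero [ 624.2 -110.7]
slot [481.5 -92.9]
slot ends [508.7 -94.7]
slot ends [453.8 -89.5]
pan rim [619.3 -16.9]
pan rim [486.1   0. ]
pan rim [507.7 162. ]
tray [498.8 295. ]
tray [483.3 155.7]
chip [586.7 111.6]
chip [580.9  60.6]
chip [538.7 115.5]
chip [536.8  76.9]
```

>>> {"method": "send_rows", "body": {
  "motion": [
    {"rot":[0,0,0],"delta_pos":[-0.5,-4.2,0],"grip":8.5},
    {"rot":[0,0,0],"delta_pos":[-0.5,-4.5,0],"grip":8.5},
    {"rot":[0,0,0],"delta_pos":[-0.5,-4.5,0],"grip":8.5},
    {"rot":[0,0,0],"delta_pos":[-0.5,-4.5,0],"grip":8.5},
    {"rot":[0,0,0],"delta_pos":[-0.5,-4.5,0],"grip":8.5},
    {"rot":[0,0,0],"delta_pos":[-0.5,-4.5,-1.5],"grip":8.5},
    {"rot":[0,0,0],"delta_pos":[-0.5,-4.5,-2],"grip":8.5},
    {"rot":[0,0,0],"delta_pos":[-0.5,-4,-2.5],"grip":8.5},
    {"rot":[0,0,0],"delta_pos":[-0.2,-2,-2.5],"grip":8.5},
    {"rot":[0,0,0],"delta_pos":[0,0,-2.5],"grip":8.5}
  ]
}}

```text
t: 3.0
tcp_pos: [447.6, -357.8, 162.3]
orientation: [[0.882, 0.47, 0.0], [0.47, -0.882, -0.002], [-0.001, 0.002, -1.0]]
wrist_force: [-0.2, 0.5, 0.4]
grip_width: 0.996
```

```bash
python3 - <<'E'
from h import *
shot('wrist','w2.png');s=bot.state();print(s['tcp_pos'],s['wrist_force'])
E
```

```text
[ 446.76005051 -354.59554681  158.73983392] [-1.19230448  1.58177389 -2.91148943]
```

View pics/w2.png

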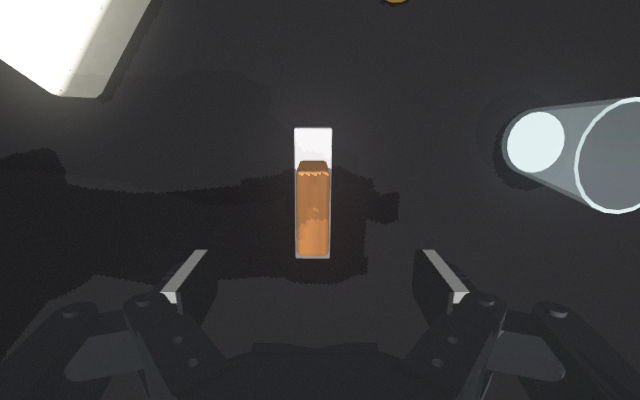

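```bash
python3 - <<'E'
from h import *
c=ld('w2.png');P=lambda n,a:print(n,a.round(1)[:2])
for p in [(297,174),(330,174),(296,256),(329,256)]:P('handle',onz(c,*p,72))
for p in [(294.5,128),(332,128)]:P('foot far',onz(c,*p,22))
E
```

```text
handle [ 465.9 -334.9]
handle [ 475.9 -353.6]
handle [ 414.8 -360.5]
handle [ 425.5 -380.5]
foot far [ 487.4 -318.9]
foot far [ 501.  -344.3]
```

>>> {"method": "send_rows", "body": {
  "motion": [
    {"rot":[0,0,0],"delta_pos":[-0.1,-0.3,-2],"grip":6},
    {"rot":[0,0,0],"delta_pos":[0,0,-2.5],"grip":6},
    {"rot":[0,0,0],"delta_pos":[0,0,-2.5],"grip":6},
    {"rot":[0,0,0],"delta_pos":[0,0,-2],"grip":6},
    {"rot":[0,0,0],"delta_pos":[0,0,-1.3],"grip":6},
    {"rot":[0,0,0],"delta_pos":[0,0,0],"grip":6},
    {"rot":[0,0,0],"delta_pos":[0,0,0],"grip":6}
  ]
}}

```text
t: 3.75
tcp_pos: [447.7, -357.3, 60.8]
orientation: [[0.881, 0.474, 0.0], [0.474, -0.881, -0.0], [0.0, 0.0, -1.0]]
wrist_force: [-0.8, -0.4, 0.2]
grip_width: 0.7
```

>>> {"method": "send_rows", "body": {
  "motion": [
    {"rot":[0,0,0],"delta_pos":[-0.2,0,-0.9],"grip":6},
    {"rot":[0,0,0],"delta_pos":[0,0,0],"grip":4},
    {"rot":[0,0,0],"delta_pos":[0,0,0],"grip":1},
    {"rot":[0,0,0],"delta_pos":[0,0,0],"grip":1},
    {"rot":[0,0,0],"delta_pos":[0,0,0],"grip":1},
    {"rot":[0,0,0],"delta_pos":[0,0,0],"grip":1},
    {"rot":[0,0,0],"delta_pos":[0,0,0],"grip":1}
  ]
}}

```text
t: 4.45
tcp_pos: [445.5, -357.5, 51.7]
orientation: [[0.881, 0.473, 0.001], [0.473, -0.881, -0.0], [0.0, 0.001, -1.0]]
wrist_force: [0.9, 1.2, 5.7]
grip_width: 0.251
```

>>> {"method": "send_rows", "body": {
  "motion": [
    {"rot":[0,0,0],"delta_pos":[0,0,2],"grip":1},
    {"rot":[0,0,0],"delta_pos":[0,0,3.5],"grip":1},
    {"rot":[0,0,-0.05],"delta_pos":[0.5,1.5,3.5],"grip":1},
    {"rot":[0,0,-0.08],"delta_pos":[1.1,3.5,2.5],"grip":1},
    {"rot":[0,0,-0.08],"delta_pos":[1.1,4,1.5],"grip":1},
    {"rot":[0,0,-0.08],"delta_pos":[1.1,4,1],"grip":1},
    {"rot":[0,0,-0.08],"delta_pos":[1.2,4,0],"grip":1},
    {"rot":[0,0,-0.08],"delta_pos":[1.2,4,0],"grip":1},
    {"rot":[0,0,-0.08],"delta_pos":[1.2,4,0],"grip":1},
    {"rot":[0,0,-0.088],"delta_pos":[1.2,4,0],"grip":1}
  ]
}}

```text
t: 5.45
tcp_pos: [531.5, -65.4, 191.2]
orientation: [[0.992, -0.128, -0.0], [-0.128, -0.992, 0.0], [-0.0, -0.0, -1.0]]
wrist_force: [1.3, -0.8, -1.7]
grip_width: 0.247
```

>>> {"method": "send_rows", "body": {
  "motion": [
    {"rot":[0,0,0],"delta_pos":[1.2,4,0],"grip":1},
    {"rot":[0,0,0],"delta_pos":[1.0,3,0],"grip":1},
    {"rot":[0,0,0],"delta_pos":[0.3,2.2,0],"grip":1},
    {"rot":[0,0,0],"delta_pos":[0,0,0],"grip":1},
    {"rot":[0,0,0],"delta_pos":[0,0,0],"grip":1}
  ]
}}

```text
t: 5.95
tcp_pos: [556.0, 25.0, 191.0]
orientation: [[0.992, -0.124, -0.001], [-0.124, -0.992, -0.0], [-0.001, 0.001, -1.0]]
wrist_force: [-0.7, -0.9, -1.0]
grip_width: 0.25
```

```bash
python3 - <<'E'
from h import *
shot('wrist','w3.png');s=bot.state();print(s['tcp_pos'],s['wrist_force'],s['orientation'])
E
```

```text
[555.94859133  24.0431518  191.24599952] [-0.34045359 -1.02898796 -1.84591732] [[ 9.92130628e-01 -1.25206672e-01 -3.27341796e-04]
 [-1.25206832e-01 -9.92130522e-01 -5.25116366e-04]
 [-2.59017715e-04  5.61969459e-04 -9.99999809e-01]]
```

View pics/w3.png

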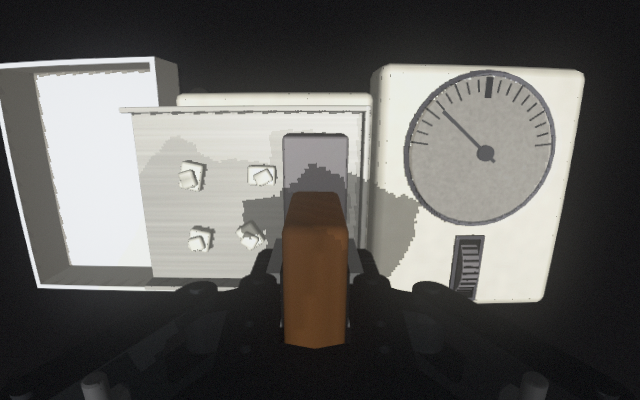

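```bash
python3 - <<'E'
from h import *
c=ld('w3.png')
R=np.array([[.992,.125],[-.125,.992]])  # cols ex, ey
def P(n,u,v,z):
    a=onz(c,u,v,z);print(n,a.round(1)[:2],'pan',(R.T@(a[:2]-[563,71])).round(1))
for p in [(122,107),(370,108)]:P('rim+x out',*p,85)
for p in [(133,113),(152,277)]:P('edge',*p,70)
P('-x rim',220,288,85)
P('-y rim in',362,200,85)
for p in [(191,176),(262,175),(200,240),(250,235)]:P('chip',*p,77)
P('foot far',283,134,191.2-51.7+22);P('foot far',347,134,191.2-51.7+22)
P('dial',485,153,62);P('needle tip',443,109,66);P('slot',467,268,62);P('zero',489,87,61)
E
```

```text
rim+x out [641.2 145. ] pan [68.3 83.2]
rim+x out [618.8 -19.1] pan [ 66.6 -82.4]
edge [637.2 146.4] pan [64.2 84.1]
edge [508.9 165. ] pan [-65.4  86.5]
-x rim [500.9 105.3] pan [-65.9  26.2]
-y rim in [556.9  -8.3] pan [  3.9 -79.4]
chip [587.8 111.2] pan [19.5 43. ]
chip [582.   60.1] pan [20.2 -8.4]
chip [538.5 115.3] pan [-29.8  40.9]
chip [537.9  76.6] pan [-25.6   2.5]
foot far [613.3  32.5] pan [ 54.7 -31.9]
foot far [609.8   4.4] pan [ 54.7 -60.2]
dial [ 575.6 -107.5] pan [  34.8 -175.5]
needle tip [611.9 -74.7] pan [  66.7 -138.4]
slot [480.8 -93.4] pan [ -61.  -173.4]
zero [ 623.7 -111.3] pan [  83.  -173.2]
```

>>> {"method": "send_rows", "body": {
  "motion": [
    {"rot":[0,0,0],"delta_pos":[0,0,-2],"grip":1},
    {"rot":[0,0,0],"delta_pos":[0,0,-2],"grip":1},
    {"rot":[0,0,0],"delta_pos":[0,0,-1.5],"grip":1},
    {"rot":[0,0,0],"delta_pos":[0,0,-0.9],"grip":1},
    {"rot":[0,0,0],"delta_pos":[0,0,-0.4],"grip":1},
    {"rot":[0,0,0],"delta_pos":[0,0,0],"grip":1},
    {"rot":[0,0,0],"delta_pos":[0,0,0],"grip":1}
  ]
}}

```text
t: 6.7
tcp_pos: [556.6, 24.4, 123.7]
orientation: [[0.992, -0.125, 0.001], [-0.125, -0.992, 0.0], [0.001, -0.0, -1.0]]
wrist_force: [-0.7, 0.6, -1.6]
grip_width: 0.25
```

>>> {"method": "send_rows", "body": {
  "motion": [
    {"rot":[0,0,0],"delta_pos":[0.1,0.8,0],"grip":1},
    {"rot":[0,0,0],"delta_pos":[0.19,1.49,0],"grip":1},
    {"rot":[0,0,0],"delta_pos":[0.19,1.49,0],"grip":1},
    {"rot":[0,0,0],"delta_pos":[0.19,1.49,0],"grip":1},
    {"rot":[0,0,0],"delta_pos":[0.19,1.49,0],"grip":1},
    {"rot":[0,0,0],"delta_pos":[0.19,1.49,0],"grip":1}
  ]
}}

```text
t: 7.3
tcp_pos: [566.9, 109.0, 123.2]
orientation: [[0.992, -0.124, -0.0], [-0.124, -0.992, -0.0], [-0.0, 0.0, -1.0]]
wrist_force: [0.7, -0.2, -1.4]
grip_width: 0.25
```

```bash
python3 - <<'E'
from h import *
shot('wrist','w4.png');s=bot.state();print(s['tcp_pos'],s['wrist_force'])
E
```

```text
[567.13813521 111.98632663 122.823061  ] [ 0.3174409   1.74297445 -1.85560527]
```

View pics/w4.png

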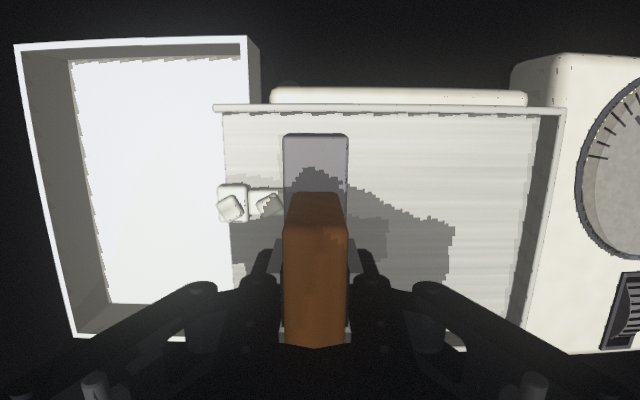

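>>> {"method": "send_rows", "body": {
  "motion": [
    {"rot":[0,0,0],"delta_pos":[0.15,1.2,0],"grip":1},
    {"rot":[0,0,0],"delta_pos":[0.19,1.49,0],"grip":1},
    {"rot":[0,0,0],"delta_pos":[0.19,1.49,0],"grip":1},
    {"rot":[0,0,0],"delta_pos":[0.05,0.3,0],"grip":1},
    {"rot":[0,0,0],"delta_pos":[0,0,0],"grip":1},
    {"rot":[0,0,0],"delta_pos":[0,0,0],"grip":1}
  ]
}}

```text
t: 7.95
tcp_pos: [572.6, 151.4, 123.3]
orientation: [[0.992, -0.125, 0.0], [-0.125, -0.992, -0.0], [0.0, 0.0, -1.0]]
wrist_force: [0.1, -0.2, -0.8]
grip_width: 0.256
```

```bash
python3 - <<'E'
from h import *
shot('wrist','w5.png');s=bot.state();print(s['tcp_pos'],s['wrist_force'])
c=shot('scene','s5.png')
b=c['pixels'][:,:,::-1];cv2.imwrite('pics/s5c.png',cv2.resize(b[90:255,245:445],None,fx=3.6,fy=3.6,interpolation=cv2.INTER_CUBIC))
E
```

```text
[572.59307198 151.21672653 123.3803464 ] [ 0.27996132 -1.00639929 -0.75965607]
```

View pics/w5.png

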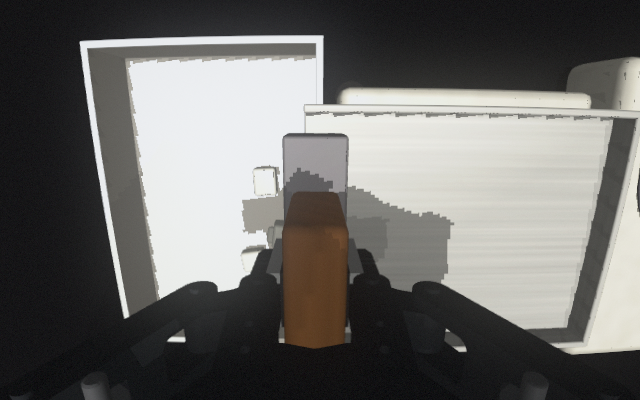

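View pics/s5c.png

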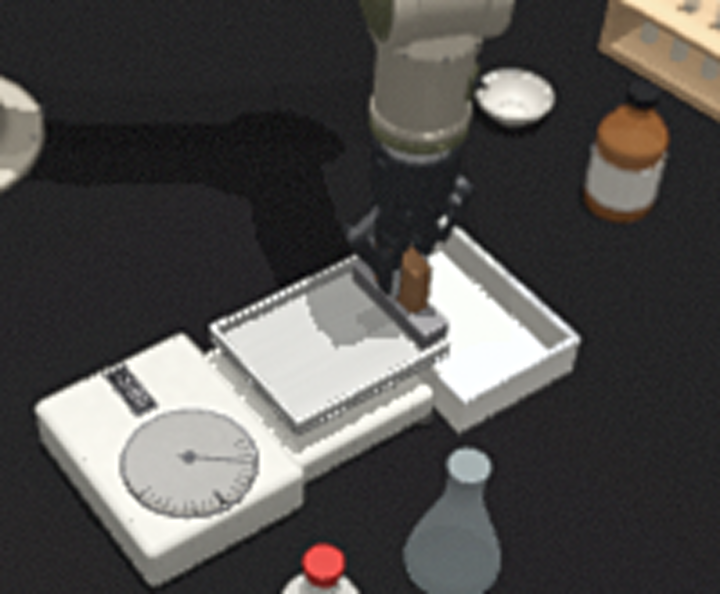

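>>> {"method": "send_rows", "body": {
  "motion": [
    {"rot":[0,0,0],"delta_pos":[0.1,0.8,0],"grip":1},
    {"rot":[0,0,0],"delta_pos":[0.05,0.5,0],"grip":1},
    {"rot":[0,0,0],"delta_pos":[0,0,0],"grip":1},
    {"rot":[0,0,0],"delta_pos":[0,0,2.5],"grip":1},
    {"rot":[0,0,0],"delta_pos":[0,0,4],"grip":1},
    {"rot":[0,0,0],"delta_pos":[-0.4,-3.5,2],"grip":1},
    {"rot":[0,0,0],"delta_pos":[-0.5,-4,0],"grip":1},
    {"rot":[0,0,0],"delta_pos":[-0.5,-4,0],"grip":1}
  ]
}}

```text
t: 8.85
tcp_pos: [560.1, 49.3, 209.0]
orientation: [[0.992, -0.123, 0.001], [-0.123, -0.992, 0.0], [0.001, -0.0, -1.0]]
wrist_force: [0.2, -0.7, -1.2]
grip_width: 0.251
```

```bash
python3 - <<'E'
from h import *
shot('wrist','w6.png');s=bot.state();print(s['tcp_pos'],s['wrist_force'])
E
```

```text
[558.76197487  41.28393927 209.80465552] [-2.47838271 -6.11481162 -0.81130673]
```

View pics/w6.png

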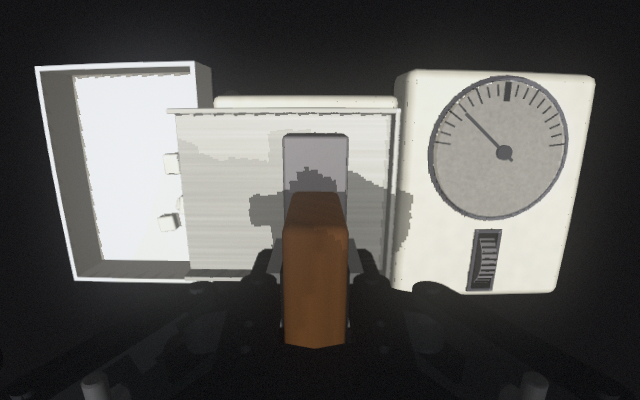

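>>> {"method": "send_rows", "body": {
  "motion": [
    {"rot":[0,0,0],"delta_pos":[-1,-4,0],"grip":1},
    {"rot":[0,0,0],"delta_pos":[-1.2,-4.3,0],"grip":1},
    {"rot":[0,0,0],"delta_pos":[-1.2,-4.3,0],"grip":1},
    {"rot":[0,0,0],"delta_pos":[-1.2,-4.3,0],"grip":1},
    {"rot":[0,0,0],"delta_pos":[-1.2,-4.3,0],"grip":1},
    {"rot":[0,0,0],"delta_pos":[-1.2,-4.3,0],"grip":1},
    {"rot":[0,0,0],"delta_pos":[-1.2,-4.3,-2],"grip":1},
    {"rot":[0,0,0],"delta_pos":[-1.2,-4.3,-2.5],"grip":1},
    {"rot":[0,0,0],"delta_pos":[-1,-3,-2.5],"grip":1},
    {"rot":[0,0,0],"delta_pos":[-0.4,-1.5,-2.5],"grip":1}
  ]
}}

```text
t: 9.9
tcp_pos: [450.9, -338.4, 113.3]
orientation: [[0.992, -0.129, 0.0], [-0.129, -0.992, -0.002], [0.001, 0.002, -1.0]]
wrist_force: [1.1, 0.3, -1.0]
grip_width: 0.254
```

>>> {"method": "send_rows", "body": {
  "motion": [
    {"rot":[0,0,0],"delta_pos":[0,0,-2],"grip":1},
    {"rot":[0,0,0],"delta_pos":[0,0,-1.5],"grip":1},
    {"rot":[0,0,0],"delta_pos":[0,0,0],"grip":1},
    {"rot":[0,0,0],"delta_pos":[0,0,0],"grip":1}
  ]
}}

```text
t: 10.3
tcp_pos: [452.4, -335.2, 79.0]
orientation: [[0.992, -0.125, -0.0], [-0.125, -0.992, 0.0], [-0.0, 0.0, -1.0]]
wrist_force: [-0.1, 0.5, -1.4]
grip_width: 0.253
```

```bash
python3 - <<'E'
from h import *
c=shot('top','top7.png')
b=c['pixels'][:,:,::-1];cv2.imwrite('pics/t7c.png',cv2.resize(b[150:300,220:460],None,fx=3.3,fy=3.3,interpolation=cv2.INTER_CUBIC))
c=shot('wrist','w7.png')
E
```

```text
(no output)
```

View pics/t7c.png

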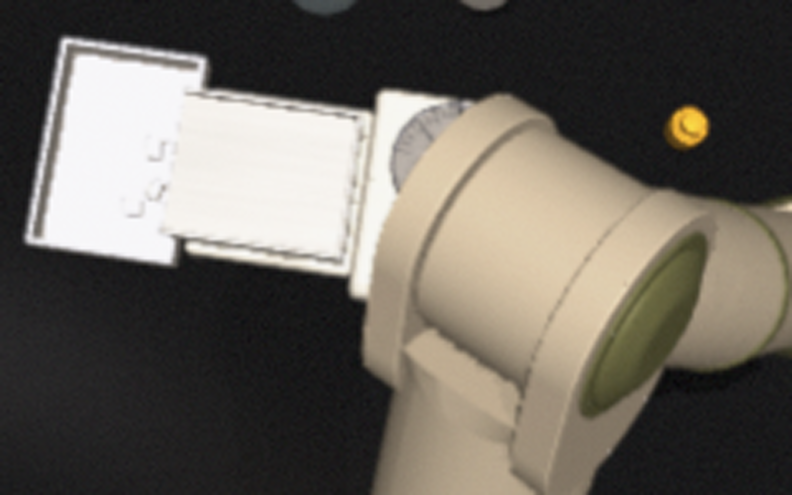

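View pics/w7.png

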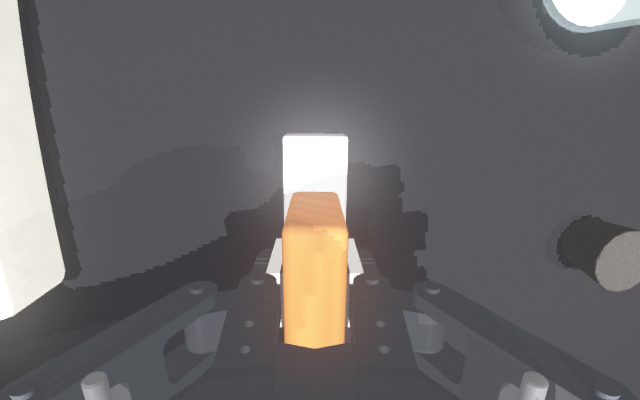

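```bash
python3 - <<'E'
from h import *
c=shot('scene','s7.png')
b=c['pixels'][:,:,::-1];a=cv2.resize(b[140:220,320:430],None,fx=7,fy=7,interpolation=cv2.INTER_CUBIC)
cv2.imwrite('pics/s7c.png',np.clip((a.astype(float)-120)*1.9,0,255).astype(np.uint8))
b=cv2.imread('pics/top7.png');a=cv2.resize(b[155:235,222:290],None,fx=7,fy=7,interpolation=cv2.INTER_CUBIC)
cv2.imwrite('pics/t7d.png',np.clip((a.astype(float)-200)*4.6,0,255).astype(np.uint8))
E
```

```text
(no output)
```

View pics/s7c.png

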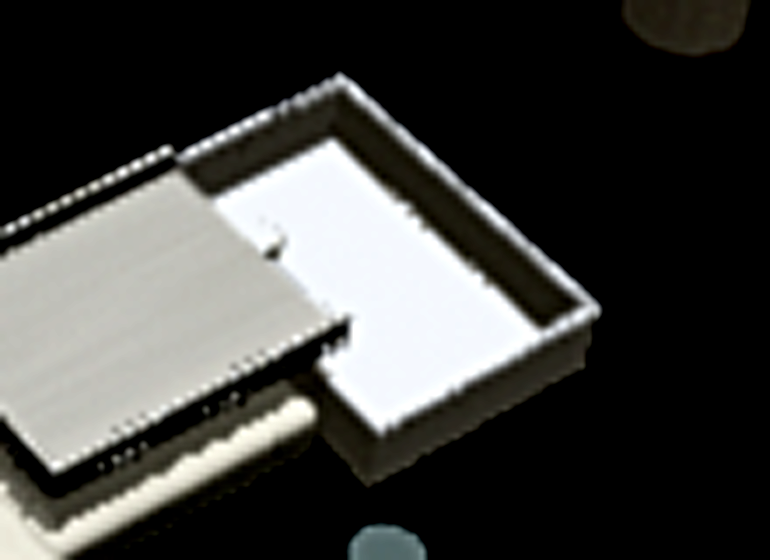

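View pics/t7d.png

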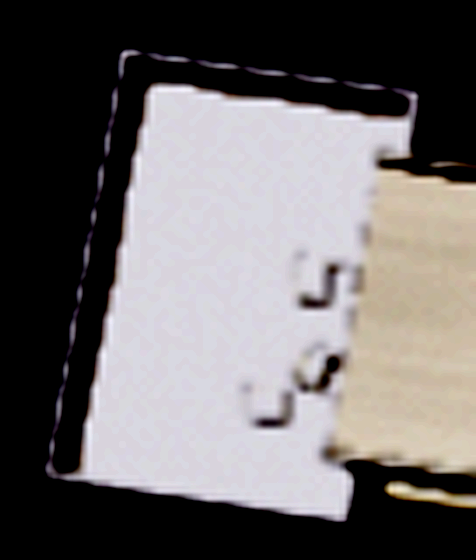

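>>> {"method": "send_rows", "body": {
  "motion": [
    {"rot":[0,0,0],"delta_pos":[0,1,3],"grip":1},
    {"rot":[0,0,0],"delta_pos":[0.3,3,4],"grip":1},
    {"rot":[0,0,0],"delta_pos":[0.6,4.5,3],"grip":1},
    {"rot":[0,0,0],"delta_pos":[0.6,4.7,1],"grip":1},
    {"rot":[0,0,0],"delta_pos":[0.6,4.7,1],"grip":1},
    {"rot":[0,0,0],"delta_pos":[0.6,4.7,1],"grip":1},
    {"rot":[0,0,0],"delta_pos":[0.6,4.7,0],"grip":1},
    {"rot":[0,0,0],"delta_pos":[0.6,4.7,0],"grip":1},
    {"rot":[0,0,0],"delta_pos":[0.6,4.7,0],"grip":1},
    {"rot":[0,0,0],"delta_pos":[0.6,4.7,0],"grip":1}
  ]
}}

```text
t: 11.45
tcp_pos: [502.9, 77.7, 207.2]
orientation: [[0.992, -0.124, 0.001], [-0.124, -0.992, 0.001], [0.001, -0.001, -1.0]]
wrist_force: [0.8, -0.0, -1.7]
grip_width: 0.254
```

>>> {"method": "send_rows", "body": {
  "motion": [
    {"rot":[0,0,0],"delta_pos":[0.6,4.7,0],"grip":1},
    {"rot":[0,0,0],"delta_pos":[0.6,4.7,0],"grip":1},
    {"rot":[0,0,0],"delta_pos":[0.6,4.7,0],"grip":1},
    {"rot":[0,0,0],"delta_pos":[0.6,4.7,0],"grip":1},
    {"rot":[0,0,0],"delta_pos":[0,2,0],"grip":1},
    {"rot":[0,0,0],"delta_pos":[0,0,0],"grip":1}
  ]
}}

```text
t: 12.05
tcp_pos: [526.1, 287.9, 206.3]
orientation: [[0.993, -0.118, 0.0], [-0.118, -0.993, 0.001], [-0.0, -0.001, -1.0]]
wrist_force: [-0.6, 0.2, -1.6]
grip_width: 0.248
```

```bash
python3 - <<'E'
from h import *
c=shot('wrist','w8.png');print(bot.state()['tcp_pos'])
b=c['pixels'][:,:,::-1];cv2.imwrite('pics/w8d.png',np.clip((b.astype(float)-150)*2.4,0,255).astype(np.uint8))
E
```

```text
[526.32805494 285.11160913 206.58243284]
```

View pics/w8.png

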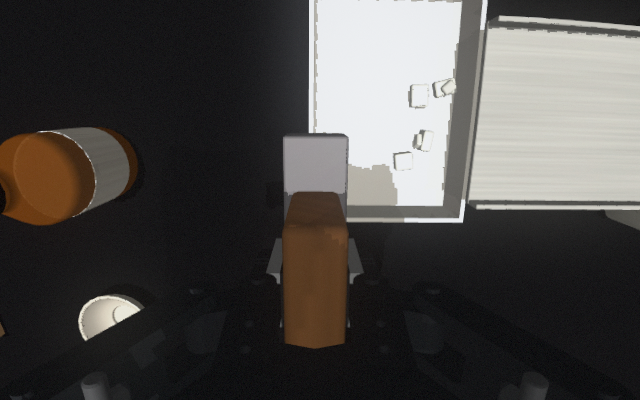

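View pics/w8d.png

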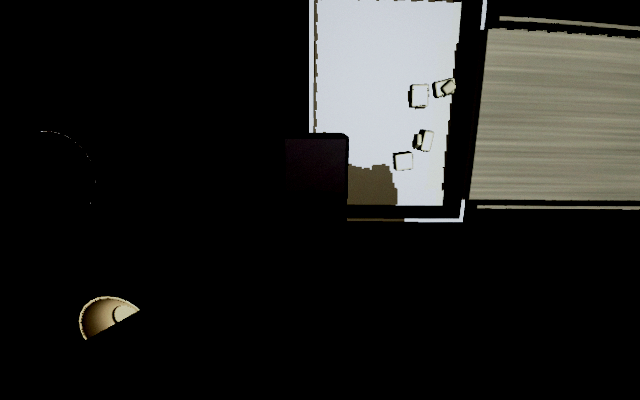

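>>> {"method": "send_rows", "body": {
  "motion": [
    {"rot":[0,0,0],"delta_pos":[-0.4,-3,0],"grip":1},
    {"rot":[0,0,0],"delta_pos":[-0.6,-4.7,0],"grip":1},
    {"rot":[0,0,0],"delta_pos":[-0.6,-4.7,0],"grip":1},
    {"rot":[0,0,0],"delta_pos":[-0.6,-4.7,0],"grip":1},
    {"rot":[0,0,0],"delta_pos":[-0.6,-4.7,0],"grip":1},
    {"rot":[0,0,0],"delta_pos":[-0.6,-4.7,0],"grip":1},
    {"rot":[0,0,0],"delta_pos":[-0.6,-4.7,0],"grip":1},
    {"rot":[0,0,0],"delta_pos":[-0.6,-4.7,0],"grip":1},
    {"rot":[0,0,0],"delta_pos":[-0.6,-4.7,0],"grip":1},
    {"rot":[0,0,0],"delta_pos":[-0.6,-4.7,0],"grip":1}
  ]
}}

```text
t: 13.1
tcp_pos: [467.3, -172.5, 207.1]
orientation: [[0.992, -0.127, 0.001], [-0.127, -0.992, 0.0], [0.001, -0.0, -1.0]]
wrist_force: [1.1, 0.7, -0.9]
grip_width: 0.25
```

>>> {"method": "send_rows", "body": {
  "motion": [
    {"rot":[0,0,0],"delta_pos":[-0.6,-4.7,0],"grip":1},
    {"rot":[0,0,0],"delta_pos":[-0.6,-4.7,-1],"grip":1},
    {"rot":[0,0,0],"delta_pos":[-0.4,-4,-3],"grip":1},
    {"rot":[0,0,0],"delta_pos":[0,-3,-3.5],"grip":1},
    {"rot":[0,0,0],"delta_pos":[0,-1,-3],"grip":1},
    {"rot":[0,0,0],"delta_pos":[0,0,-2],"grip":1},
    {"rot":[0,0,0],"delta_pos":[0,0,-1],"grip":1},
    {"rot":[0,0,0],"delta_pos":[0,0,0],"grip":1},
    {"rot":[0,0,0],"delta_pos":[0,0,0],"grip":1},
    {"rot":[0,0,0],"delta_pos":[0,0,0],"grip":1}
  ]
}}

```text
t: 14.1
tcp_pos: [453.4, -343.7, 72.7]
orientation: [[0.992, -0.124, 0.001], [-0.124, -0.992, -0.001], [0.002, 0.001, -1.0]]
wrist_force: [0.3, -0.6, -1.1]
grip_width: 0.248
```

>>> {"method": "send_rows", "body": {
  "motion": [
    {"rot":[0,0,0],"delta_pos":[0,0,-1.2],"grip":1},
    {"rot":[0,0,0],"delta_pos":[0,0,-0.6],"grip":1},
    {"rot":[0,0,0],"delta_pos":[0,0,-0.2],"grip":1},
    {"rot":[0,0,0],"delta_pos":[0,0,0],"grip":1},
    {"rot":[0,0,0],"delta_pos":[0,0,0],"grip":1}
  ]
}}

```text
t: 14.6
tcp_pos: [453.0, -343.1, 51.7]
orientation: [[0.992, -0.125, 0.0], [-0.125, -0.992, 0.001], [0.0, -0.001, -1.0]]
wrist_force: [-0.5, 3.0, 8.4]
grip_width: 0.25
```

Lightly on the bench. Release and rise.

>>> {"method": "send_rows", "body": {
  "motion": [
    {"rot":[0,0,0],"delta_pos":[0,0,0],"grip":4},
    {"rot":[0,0,0],"delta_pos":[0,0,0],"grip":5},
    {"rot":[0,0,0],"delta_pos":[0,0,0],"grip":5},
    {"rot":[0,0,0],"delta_pos":[0,0,0.2],"grip":5},
    {"rot":[0,0,0],"delta_pos":[0,0,2],"grip":5},
    {"rot":[0,0,0],"delta_pos":[0,0,4],"grip":5},
    {"rot":[0,0,0],"delta_pos":[0,0,4],"grip":5},
    {"rot":[0,0,0],"delta_pos":[0,0,2],"grip":5},
    {"rot":[0,0,0],"delta_pos":[0,0,0],"grip":5}
  ]
}}

```text
t: 15.5
tcp_pos: [453.8, -344.4, 176.1]
orientation: [[0.992, -0.125, 0.004], [-0.125, -0.992, -0.002], [0.004, 0.002, -1.0]]
wrist_force: [0.5, 0.5, -0.3]
grip_width: 0.585
```

```bash
python3 - <<'E'
from h import *
c=shot('wrist','w9.png');s=bot.state();print(s['tcp_pos'],s['wrist_force'])
E
```

```text
[ 453.53713219 -343.71260063  174.56511345] [0.37993147 0.32505327 0.06023966]
```

View pics/w9.png

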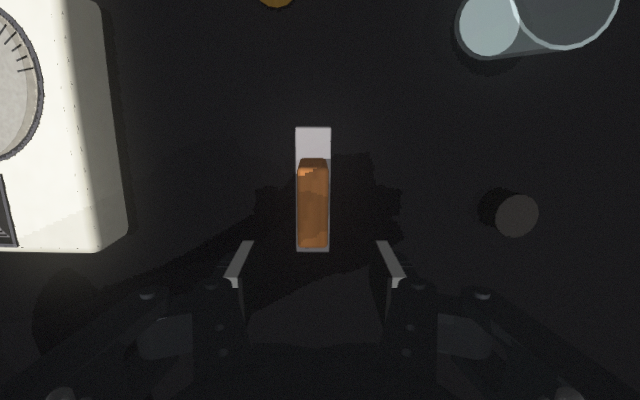

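>>> {"method": "send_rows", "body": {
  "motion": [
    {"rot":[0,0,0],"delta_pos":[0.2,3,0],"grip":0},
    {"rot":[0,0,0],"delta_pos":[0.3,4.4,0],"grip":0},
    {"rot":[0,0,0],"delta_pos":[0.3,4.4,0],"grip":0},
    {"rot":[0,0,0],"delta_pos":[0.3,4.4,0],"grip":0},
    {"rot":[0,0,0],"delta_pos":[0.3,4.4,-1],"grip":0},
    {"rot":[0,0,0],"delta_pos":[0.3,3,-2],"grip":0},
    {"rot":[0,0,0],"delta_pos":[0.15,1.5,-2],"grip":0},
    {"rot":[0,0,0],"delta_pos":[0,0,-1],"grip":0},
    {"rot":[0,0,0],"delta_pos":[0,0,0],"grip":0},
    {"rot":[0,0,0],"delta_pos":[0,0,0],"grip":0}
  ]
}}

```text
t: 16.55
tcp_pos: [470.9, -93.1, 113.0]
orientation: [[0.992, -0.126, -0.001], [-0.126, -0.992, -0.0], [-0.001, 0.001, -1.0]]
wrist_force: [-0.8, 0.9, -0.0]
grip_width: -0.0
```

```bash
python3 - <<'E'
from h import *
c=shot('wrist','w10.png');s=bot.state();print(s['tcp_pos'],s['wrist_force'],s['grip_width'])
E
```

```text
[471.21767369 -93.24979735 113.42261752] [ 0.20306675 -0.53202734  0.6806683 ] 0.0007567624956150303
```

View pics/w10.png

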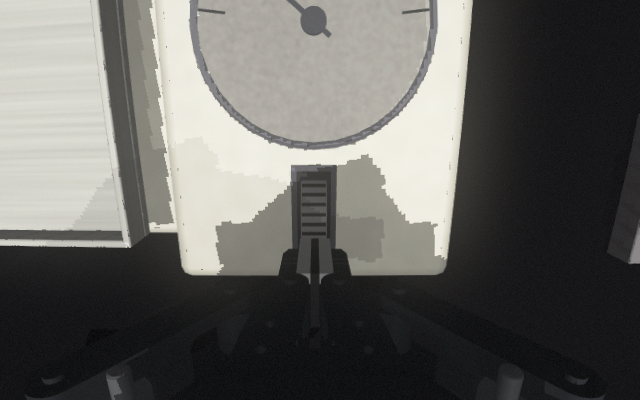

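>>> {"method": "send_rows", "body": {
  "motion": [
    {"rot":[0,0,0],"delta_pos":[0.1,0,-1],"grip":0},
    {"rot":[0,0,0],"delta_pos":[0,0,-0.7],"grip":0},
    {"rot":[0,0,0],"delta_pos":[0,0,0],"grip":0},
    {"rot":[0,0,0],"delta_pos":[0,0,0],"grip":0},
    {"rot":[0,0,0],"delta_pos":[0,0,0],"grip":0}
  ]
}}

```text
t: 17.1
tcp_pos: [472.5, -92.8, 96.8]
orientation: [[0.992, -0.125, 0.0], [-0.125, -0.992, -0.0], [0.0, 0.0, -1.0]]
wrist_force: [0.3, -0.1, -0.4]
grip_width: -0.0
```

>>> {"method": "send_rows", "body": {
  "motion": [
    {"rot":[0,0,0],"delta_pos":[0,0,-0.1],"grip":0},
    {"rot":[0,0,0],"delta_pos":[0,0,-0.1],"grip":0},
    {"rot":[0,0,0],"delta_pos":[0,0,0],"grip":0},
    {"rot":[0,0,0],"delta_pos":[0,0,0],"grip":0}
  ]
}}

```text
t: 17.5
tcp_pos: [472.4, -92.6, 94.4]
orientation: [[0.992, -0.125, -0.0], [-0.125, -0.992, 0.0], [-0.0, -0.0, -1.0]]
wrist_force: [-0.6, -0.1, 0.8]
grip_width: -0.001
```

>>> {"method": "send_rows", "body": {
  "motion": [
    {"rot":[0,0,0],"delta_pos":[0,0,-0.1],"grip":0},
    {"rot":[0,0,0],"delta_pos":[0,0,0],"grip":0},
    {"rot":[0,0,0],"delta_pos":[0,0,0],"grip":0}
  ]
}}

```text
t: 17.8
tcp_pos: [472.4, -92.6, 93.4]
orientation: [[0.992, -0.125, -0.0], [-0.125, -0.992, 0.0], [-0.0, -0.0, -1.0]]
wrist_force: [-0.8, 0.4, 0.3]
grip_width: 0.001
```

>>> {"method": "send_rows", "body": {
  "motion": [
    {"rot":[0,0,0],"delta_pos":[0,0,-0.1],"grip":0},
    {"rot":[0,0,0],"delta_pos":[0,0,0],"grip":0},
    {"rot":[0,0,0],"delta_pos":[0,0,0],"grip":0}
  ]
}}

```text
t: 18.1
tcp_pos: [472.4, -92.6, 92.4]
orientation: [[0.992, -0.125, -0.0], [-0.125, -0.992, 0.0], [-0.0, -0.0, -1.0]]
wrist_force: [0.6, -1.2, 0.6]
grip_width: 0.003
```

>>> {"method": "send_rows", "body": {
  "motion": [
    {"rot":[0,0,0],"delta_pos":[0,0,-0.1],"grip":0},
    {"rot":[0,0,0],"delta_pos":[0,0,0],"grip":0},
    {"rot":[0,0,0],"delta_pos":[0,0,0],"grip":0}
  ]
}}

```text
t: 18.4
tcp_pos: [472.5, -92.6, 91.5]
orientation: [[0.992, -0.125, 0.0], [-0.125, -0.992, 0.0], [0.0, -0.0, -1.0]]
wrist_force: [-0.2, 0.3, 3.5]
grip_width: -0.002
```

>>> {"method": "send_rows", "body": {
  "motion": [
    {"rot":[0,0,0],"delta_pos":[0,0,-0.1],"grip":0},
    {"rot":[0,0,0],"delta_pos":[0,0,0],"grip":0},
    {"rot":[0,0,0],"delta_pos":[0,0,0],"grip":0}
  ]
}}

```text
t: 18.7
tcp_pos: [472.5, -92.6, 90.5]
orientation: [[0.992, -0.125, 0.0], [-0.125, -0.992, 0.0], [0.0, -0.0, -1.0]]
wrist_force: [0.1, 1.5, 4.8]
grip_width: -0.001
```

>>> {"method": "send_rows", "body": {
  "motion": [
    {"rot":[0,0,0],"delta_pos":[0.2,-0.02,-0.05],"grip":0},
    {"rot":[0,0,0],"delta_pos":[0.3,-0.04,0],"grip":0},
    {"rot":[0,0,0],"delta_pos":[0.3,-0.04,0],"grip":0},
    {"rot":[0,0,0],"delta_pos":[0.3,-0.04,0],"grip":0},
    {"rot":[0,0,0],"delta_pos":[0.3,-0.04,0],"grip":0},
    {"rot":[0,0,0],"delta_pos":[0.2,-0.02,0],"grip":0},
    {"rot":[0,0,0],"delta_pos":[0,0,0],"grip":0}
  ]
}}

```text
t: 19.4
tcp_pos: [488.7, -94.6, 90.0]
orientation: [[0.992, -0.125, 0.0], [-0.125, -0.992, -0.0], [0.0, 0.0, -1.0]]
wrist_force: [0.3, 0.6, 5.4]
grip_width: -0.003
```

```bash
python3 - <<'E'
from h import *
c=shot('wrist','w11.png');s=bot.state();print(s['tcp_pos'],s['wrist_force'],s['grip_width'])
E
```

```text
[488.78205284 -94.65521247  90.0341171 ] [ 0.17045901 -0.21864609  5.04147403] 0.0011912724186902062
```

View pics/w11.png

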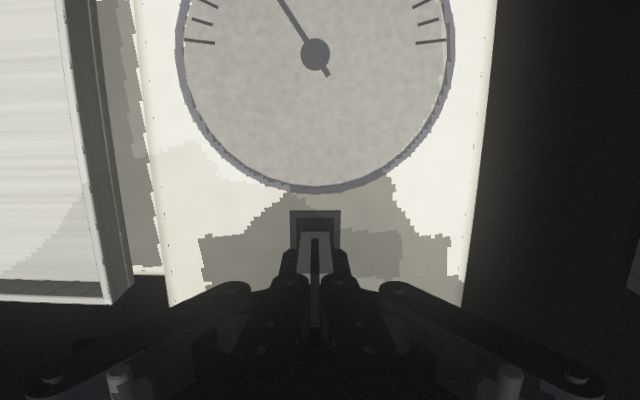

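>>> {"method": "send_rows", "body": {
  "motion": [
    {"rot":[0,0,0],"delta_pos":[0,0,1.2],"grip":0},
    {"rot":[0,0,0],"delta_pos":[-0.95,0.12,0],"grip":0},
    {"rot":[0,0,0],"delta_pos":[-0.85,0.11,0],"grip":0},
    {"rot":[0,0,0],"delta_pos":[0,0,0],"grip":0},
    {"rot":[0,0,0],"delta_pos":[0,0,-0.7],"grip":0},
    {"rot":[0,0,0],"delta_pos":[0,0,-0.3],"grip":0},
    {"rot":[0,0,0],"delta_pos":[0,0,-0.2],"grip":0},
    {"rot":[0,0,0],"delta_pos":[0,0,0],"grip":0},
    {"rot":[0,0,0],"delta_pos":[0,0,0],"grip":0}
  ]
}}

```text
t: 20.35
tcp_pos: [470.5, -92.3, 89.8]
orientation: [[0.992, -0.125, -0.0], [-0.125, -0.992, 0.0], [-0.0, -0.0, -1.0]]
wrist_force: [0.6, 1.3, 5.6]
grip_width: -0.001
```

>>> {"method": "send_rows", "body": {
  "motion": [
    {"rot":[0,0,0],"delta_pos":[0.2,-0.02,0],"grip":0},
    {"rot":[0,0,0],"delta_pos":[0.3,-0.04,0],"grip":0},
    {"rot":[0,0,0],"delta_pos":[0.3,-0.04,0],"grip":0},
    {"rot":[0,0,0],"delta_pos":[0.3,-0.04,0],"grip":0},
    {"rot":[0,0,0],"delta_pos":[0.3,-0.04,0],"grip":0},
    {"rot":[0,0,0],"delta_pos":[0.3,-0.04,0],"grip":0},
    {"rot":[0,0,0],"delta_pos":[0.1,-0.01,0],"grip":0},
    {"rot":[0,0,0],"delta_pos":[0,0,0],"grip":0}
  ]
}}

```text
t: 21.15
tcp_pos: [488.8, -94.6, 89.8]
orientation: [[0.992, -0.125, 0.0], [-0.125, -0.992, 0.0], [0.0, -0.0, -1.0]]
wrist_force: [-0.4, 1.2, 4.8]
grip_width: -0.006
```

```bash
python3 - <<'E'
from h import *
c=shot('wrist','w12.png');s=bot.state();print(s['tcp_pos'],s['wrist_force'],s['grip_width'])
c=shot('top','top12.png')
b=c['pixels'][:,:,::-1];cv2.imwrite('pics/t12.png',cv2.resize(b[170:250,320:400],None,fx=7,fy=7,interpolation=cv2.INTER_CUBIC))
c=shot('scene','s12.png')
b=c['pixels'][:,:,::-1];cv2.imwrite('pics/s12c.png',cv2.resize(b[180:255,245:345],None,fx=7,fy=7,interpolation=cv2.INTER_CUBIC))
E
```

```text
[488.83996942 -94.56623954  89.87102666] [-0.5685516   0.71319086  5.36832282] -0.0019415231284606867
```

View pics/w12.png

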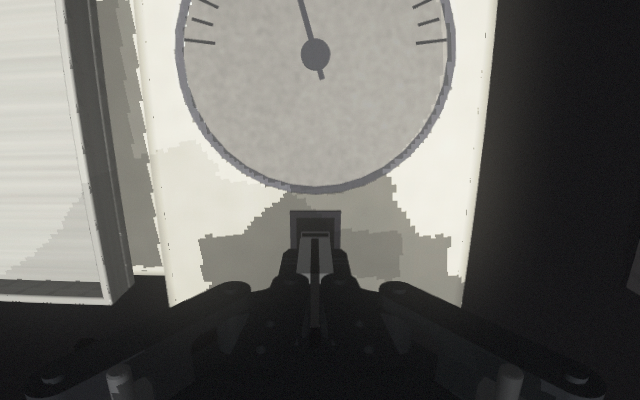

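View pics/s12c.png

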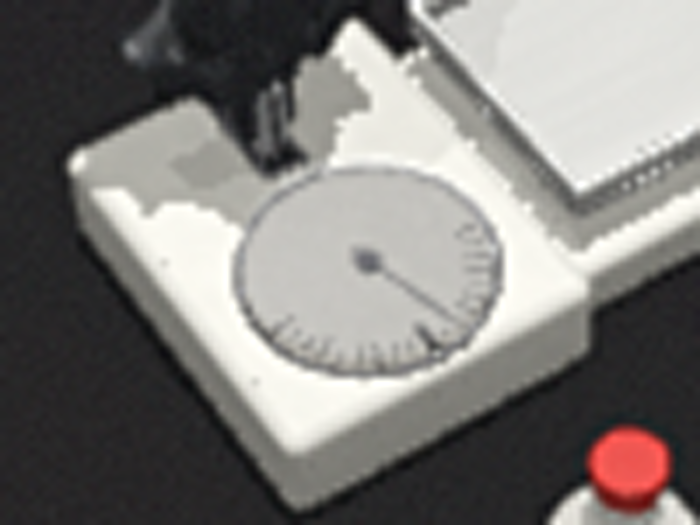

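```bash
python3 - <<'E'
from h import *
for f,pt in [('w1.png',[(461,158),(455,112)]),('w3.png',[(485,153),(443,109)]),('w11.png',[(315,54),(278.5,1)]),('w12.png',[(315,54),(301,1)])]:
    c=ld(f)
    for z in (62,66):
        a,b=[onz(c,*p,z) for p in pt];d=b-a;print(f,z,-(np.arctan2(d[1],d[0])+.125).round(3))
E
```

```text
w1.png 62 -0.842
w1.png 66 -0.842
w3.png 62 -0.84
w3.png 66 -0.84
w11.png 62 -0.625
w11.png 66 -0.625
w12.png 62 -0.27
w12.png 66 -0.27
```

>>> {"method": "send_rows", "body": {
  "motion": [
    {"rot":[0,0,0],"delta_pos":[0,0,1.2],"grip":0},
    {"rot":[0,0,0],"delta_pos":[-0.95,0.12,0],"grip":0},
    {"rot":[0,0,0],"delta_pos":[-0.85,0.11,0],"grip":0},
    {"rot":[0,0,0],"delta_pos":[0,0,0],"grip":0},
    {"rot":[0,0,0],"delta_pos":[0,0,-0.7],"grip":0},
    {"rot":[0,0,0],"delta_pos":[0,0,-0.3],"grip":0},
    {"rot":[0,0,0],"delta_pos":[0,0,-0.2],"grip":0},
    {"rot":[0,0,0],"delta_pos":[0,0,0],"grip":0},
    {"rot":[0,0,0],"delta_pos":[0,0,0],"grip":0}
  ]
}}

```text
t: 22.2
tcp_pos: [470.6, -92.3, 89.8]
orientation: [[0.992, -0.125, -0.0], [-0.125, -0.992, 0.0], [-0.0, -0.0, -1.0]]
wrist_force: [-1.4, 1.9, 5.4]
grip_width: -0.001
```

>>> {"method": "send_rows", "body": {
  "motion": [
    {"rot":[0,0,0],"delta_pos":[0.2,-0.02,0],"grip":0},
    {"rot":[0,0,0],"delta_pos":[0.3,-0.04,0],"grip":0},
    {"rot":[0,0,0],"delta_pos":[0.3,-0.04,0],"grip":0},
    {"rot":[0,0,0],"delta_pos":[0.3,-0.04,0],"grip":0},
    {"rot":[0,0,0],"delta_pos":[0.3,-0.04,0],"grip":0},
    {"rot":[0,0,0],"delta_pos":[0.1,-0.01,0],"grip":0},
    {"rot":[0,0,0],"delta_pos":[0,0,0],"grip":0},
    {"rot":[0,0,0],"delta_pos":[0,0,0],"grip":0}
  ]
}}

```text
t: 23.0
tcp_pos: [485.7, -94.2, 89.8]
orientation: [[0.992, -0.125, 0.0], [-0.125, -0.992, 0.0], [0.0, -0.0, -1.0]]
wrist_force: [0.3, 1.4, 6.1]
grip_width: -0.001
```

```bash
python3 - <<'E'
from h import *
c=shot('wrist','w13.png');s=bot.state();print(s['tcp_pos'],s['wrist_force'],s['grip_width'])
c=shot('scene','s13.png')
b=c['pixels'][:,:,::-1];cv2.imwrite('pics/s13c.png',cv2.resize(b[200:255,270:345],None,fx=9,fy=9,interpolation=cv2.INTER_CUBIC))
E
```

```text
[485.75022518 -94.15546561  89.86517636] [-0.49520141  0.78917779  6.60943531] 0.001125787667876412
```

View pics/w13.png

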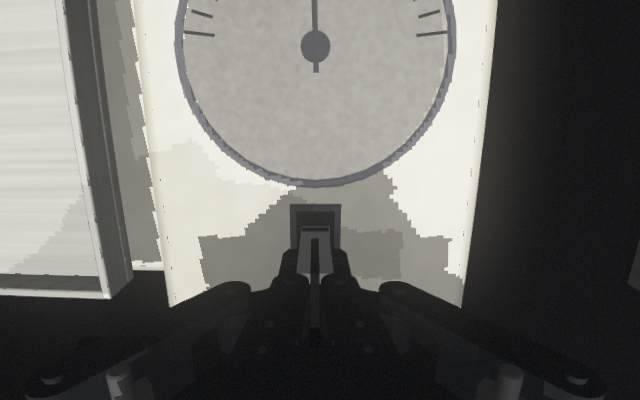

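View pics/s13c.png

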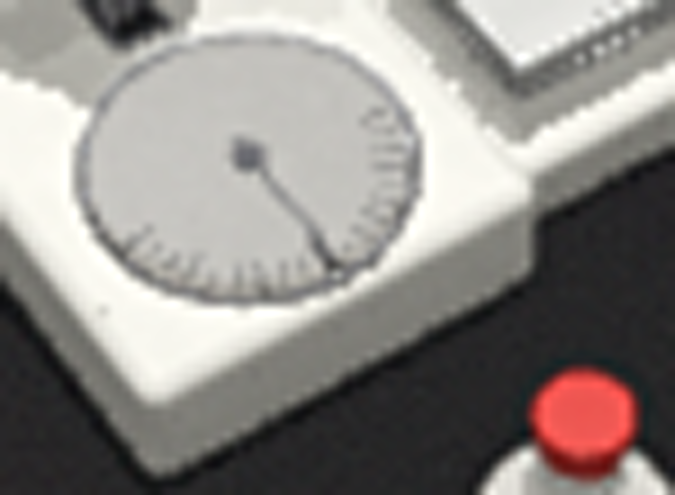

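>>> {"method": "send_rows", "body": {
  "motion": [
    {"rot":[0,0,0],"delta_pos":[0,0,1],"grip":0},
    {"rot":[0,0,0],"delta_pos":[0,0,3],"grip":0},
    {"rot":[0,0,0],"delta_pos":[0,0,4],"grip":0},
    {"rot":[0,0,0],"delta_pos":[0,0,3],"grip":0},
    {"rot":[0,0,0],"delta_pos":[0,0,1],"grip":0},
    {"rot":[0,0,0],"delta_pos":[0,0,0],"grip":0},
    {"rot":[0,0,0],"delta_pos":[0,0,0],"grip":0}
  ]
}}

```text
t: 23.8
tcp_pos: [485.2, -93.7, 209.0]
orientation: [[0.992, -0.124, -0.001], [-0.124, -0.992, 0.0], [-0.001, -0.0, -1.0]]
wrist_force: [0.1, -1.0, -0.2]
grip_width: -0.001
```

```bash
python3 - <<'E'
from h import *
c=shot('wrist','w14.png');s=bot.state();print(s['tcp_pos'],s['wrist_force'])
b=c['pixels'][:,:,::-1];cv2.imwrite('pics/w14c.png',cv2.resize(b[0:200,220:420],None,fx=3,fy=3,interpolation=cv2.INTER_CUBIC))
E
```

```text
[485.01087579 -93.80447106 208.75685023] [-0.77726367  0.45632723 -0.29139496]
```

View pics/w14c.png

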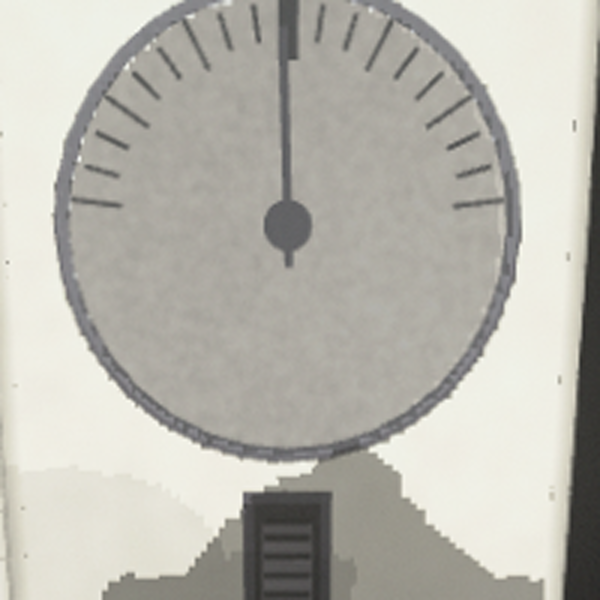

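View pics/w14.png

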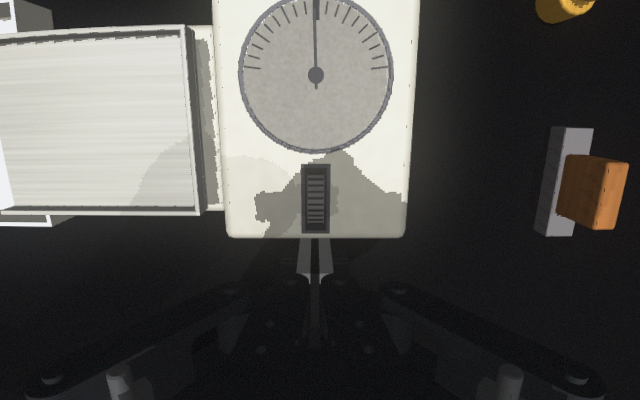

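```bash
python3 - <<'E'
from h import *
c=ld('w14.png')
g=c['pixels'].astype(int).sum(2)
for r in [4,8,12,16,18,24,32,40,48,56]: print(r,[int(x)//3 for x in g[r,306:328]])
def D(p,q,z=62):
    a,b=onz(c,*p,z),onz(c,*q,z);d=b-a;return np.arctan2(d[1],d[0])
f=lambda x,y:(220+(x+.5)/3-.5,(y+.5)/3-.5)
print('needle',D(f(288,225),f(284.7,60)), D(f(289,262),f(284.7,60)))
print('ticks L',D(f(288,225),f(97,203)),D(f(288,225),f(480,204)))
print('ticks L2',D(f(288,225),f(197,44)),D(f(288,225),f(379,44)))
print('bar',D(f(288,225),f(289,50)))
E
```

```text
4 [160, 164, 164, 162, 160, 159, 140, 85, 85, 85, 87, 85, 92, 120, 165, 162, 166, 165, 167, 159, 128, 112]
8 [137, 160, 161, 160, 160, 161, 141, 90, 90, 91, 86, 84, 95, 136, 168, 167, 166, 164, 166, 146, 94, 132]
12 [98, 164, 166, 166, 163, 162, 145, 101, 99, 98, 86, 84, 92, 134, 166, 166, 166, 164, 153, 108, 114, 158]
16 [166, 165, 162, 163, 166, 164, 143, 100, 100, 98, 85, 85, 93, 134, 166, 168, 170, 167, 164, 163, 161, 161]
18 [166, 166, 166, 165, 163, 162, 145, 99, 99, 98, 87, 84, 89, 131, 162, 167, 170, 171, 169, 166, 163, 161]
24 [169, 171, 169, 164, 161, 161, 160, 114, 99, 104, 151, 168, 169, 168, 166, 162, 164, 165, 167, 168, 168, 170]
32 [166, 163, 163, 162, 163, 167, 168, 130, 98, 102, 134, 165, 167, 167, 166, 167, 170, 167, 167, 166, 166, 165]
40 [172, 170, 166, 162, 163, 165, 166, 131, 99, 100, 121, 162, 165, 166, 168, 166, 168, 166, 167, 165, 166, 165]
48 [167, 171, 172, 170, 168, 166, 168, 147, 98, 97, 109, 168, 169, 171, 169, 169, 167, 167, 165, 166, 164, 166]
56 [169, 169, 168, 169, 171, 173, 171, 164, 100, 98, 111, 168, 166, 167, 168, 167, 167, 170, 170, 168, 168, 166]
needle -0.10306597640773257 -0.10165050780842036
ticks L 1.3321753763379038 -1.5866314925193776
ticks L2 0.3575304091371631 -0.605585232441223
bar -0.12983478248540475
```

```bash
python3 - <<'E'
from station import bot
print(bot.job_done())
E
```

```text
the job is handed in; nothing more can be done
None
```

I swept the chips into the tray, stood the scraper back on the bench and rolled the needle onto the zero mark. The job was handed in at about 24 s of the 61 s.

- **Chips:** one sweep and a short nudge cleared the pan. A wrist picture from above the tray then showed all four chips inside its walls. The fingers stayed above the chips, with only the scraper's foot meeting them.
- **Scraper:** it stands upright on the bench at about (453, -343) mm and has been let go. That is a few millimetres from its old place, but turned in line with the scale rather than at its old angle. A picture confirmed it standing.
- **Needle:** it took three light strokes on the wheel, with readings of about 5 to 7 N. From the dial's tick marks and the bar, I measured the needle at -0.02 to -0.03 rad, against the ±0.05 allowed. I left that small offset uncorrected.
- **Surroundings:** the gripper was raised clear and touching nothing at the end. None of the glassware or other bystanders appeared disturbed in the views I took, though I did not measure each one.

No check failed. An early top view showed only three chips clearly, which is why I went back to look over the tray before putting the scraper down.

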